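Close the glass press and set its thumbscrew a quarter turn off its seat

TASK

Turn the hinged cover of the small glass press over by its steel handle until it lies fully down on the glass, with its red thumbscrew now on top. Then screw the thumbscrew clockwise until it seats, back it off a quarter turn so the glass is not strained, and finish still gripping the thumbscrew there, holding it still and not letting go. Leave the glassware and the other things on the bench where they stand.

Things in the scene. Friction and masses are not known exactly. Their poses are not given: they have to be found in the camera images.
- press: Glass press fixed to the bench: brown wooden bed 120 (x) by 95 mm (y), 42 mm high, green glass on it (top at 48.5 mm), flat metal cover hinged to it. Origin on the bench under the middle of the hinge; x runs along the hinge; bed from y = -10 to +85 mm; the open cover sticks out to -y over bare bench. Hinge ears at x = +-56 mm, 62 mm high. Another red thumbscrew, in the grey tray, is a spare.
- cover_hinge (a point): Middle of the hinge axis, 55 mm above the bench; axes as the press (the axis runs along its x).
- cover (a joint): Cover angle (100 mm wide, 6 thick, reaching 90 mm from hinge): 0 = open, level, pointing to press -y, yellow back up, thumbscrew hanging underneath; pi/2 = upright; pi = fully down on the glass (hard stop), white face and thumbscrew on top. Starts at 0 to 0.4. Stiff hinge: stays where left, needs 2 to 5 N at the handle.
- cover_handle (a point): Middle of the handle: round steel bar 10 mm thick, parallel to the hinge, 135 mm from it, free over 80 mm between two side arms, 40 mm gap between bar and cover. At cover angle a it lies in the press frame at y = -135 cos(a), z = 55 + 135 sin(a) mm. Pinched from above on its -y and +y sides it turns in the grip, so the tool can point down all the way over. Axes: the press's at angle 0.
- wing: Red thumbscrew head: upright flat bar 44 mm long (x), 12 thick (y), 28 high, from 12 to 40 mm above the cover's white face, white mark on its +x end. Origin on the screw axis at that face, 50 mm from the hinge; z points out of the face: up when the cover is down (head's top then 98 mm above the bench).
- wing_grip (a point): Where to pinch the thumbscrew head: on its axis, 27 mm above the cover's face (85 mm above the bench when the cover is down); axes as wing; pinch across its 12 mm thickness (wing y).
- screw (a joint): Thumbscrew angle, rad. Grows when turned clockwise seen from above with the cover down. It seats against a hard stop at 4.0; it starts 0.9 to 2.3 short of that. Fairly easy to turn (about 0.05 N m) and stays where it is left; it does not rise or sink noticeably. A quarter turn back from the seat is 2.43.
- rack: Wooden test-tube rack 70 x 240 mm, 170 mm high, loose: leave alone. Origin under its middle.
- beaker_a: Glass beaker, 72 mm wide, 90 mm high, loose: leave alone. Origin under its middle.
- beaker_b: Second such glass beaker, loose: leave alone.
- jar: Clear jar with red lid, 68 mm wide, 85 mm high, loose: leave alone.
- molecule: Ball molecule model, black centre with red and white balls, about 90 mm across, 65 mm high, loose: leave alone.
- tile: White ceramic spot tile with 12 wells, 90 x 120 x 10 mm, loose: leave alone. Origin under its middle.

How it is judged:
On the way, in this order (a step that is already met when the one before it is completed fails the run):
1. the cover lies turned over, down on the glass (value of joint cover above 3 rad and velocity of joint cover below 0.2 rad/s), for 0.2 s.
2. the thumbscrew is seated, with the cover down (value of joint cover above 3 rad and value of joint screw above 3.9 rad), for 0.2 s.
At the end, for the whole second after the job is handed in: Cover down (within 0.14 rad of its stop); thumbscrew, once seated (within 0.1 rad), now still and a quarter turn back within 15 degrees (joint 2.17 to 2.69); fingers still pinch its head (over 4 N, grasp point within 30 mm of its grip point); bystanders within 30 mm of their places (value of joint cover above 3 rad and value of joint screw between 2.17 and 2.69 rad and velocity of joint screw between -0.1 and 0.1 rad/s and contact force between the fingers and wing above 4 N and distance between the grasp point and wing_grip below 0.03 m and distance of each of rack, beaker_a, beaker_b, jar, molecule, tile from where it was at the start of the episode below 0.03 m); the arm keeps its last pose, push and grip.
It fails at once if a bystander is shoved more than 30 mm or tipped over (distance of any of rack, beaker_a, beaker_b, jar, molecule, tile from where it was at the start of the episode above 0.03 m or angle between any of rack, beaker_a, beaker_b, jar, molecule, tile's own z axis and vertical above 0.5 rad).
It also fails if it takes over 64 s, if anything falls off the work surface, if the arm or the gripper's body presses on something with over 40 N, if the wrist force passes 120 N, or if a joint passes its speed limit or range.

ROBOT

A 6-joint arm with a two-finger parallel gripper is mounted at the origin on the work surface. World frame = base frame: x ahead of the robot, y to its left, z up, the work surface at z = 0. Lengths are in m, angles in rad, forces in N, time in s.
With the tool pointing down it reaches from about 0.35 to 0.775 m from the base axis. Payload 7.3 kg.
Tool frame: the origin (TCP) lies midway between the tips of the shut fingers; the grasp point (between the pads) lies robot.grip_depth behind it (robot.grip_depth is the distance from the TCP to the grasp point, in m); z points along the fingers, y is the direction in which the jaws open and shut (so a half turn about z gives the same grasp; the last joint's range is limited). The gripper opens to 92 mm and grips with 3 to 60 N. Pads are 19 mm wide; open, the fingers measure 130 mm over their backs; the gripper's body (75 mm by 190 mm) begins 47 mm behind the grasp point.
Start: joints at [-1.25, 0.342, 1.524, -0, 1.275, -0.146], TCP at [0.236, -0.469, 0.227] pointing down, gripper open.
Joint ranges: [-2.53, 2.53], [-0.77, 2.02], [0.04, 2.7], [-1, 4.14], [0.28, 2.66], [-3.11, 3.11]. Speed limits (rad/s): [2.57, 2.57, 3.14, 3.14, 3.14, 3.14].

INTERFACE

Orientations are given as a unit quaternion [x, y, z, w].
In Python, from rig import robot, eyes, find_in, silhouettes, pinpoint gives the robot as it stands. The module is installed in compiled form; this text tells all that it offers.
- The arm moves only by the tool servo_tool, never from a script. Its argument "motion" is a list of rows, each an object with "rot": the turn, a rotation vector about the tool's x, y, z in degrees, a list of three; "slide": the shift along the tool's x, y, z in m, a list of three; "jaw": the gripper command: -1 is shut, 1 is fully open, values between are in proportion. A call has 1 to 8 rows; each row shifts and turns the pose as measured when the row begins, along the tool's axes as they then stand; what a row does not reach is not made up. A row lasts 1/10 s, in which the tool goes at most 50 mm and 8.59 degrees, less where a joint would pass 70% of its speed; a pose out of reach is approached as far as the arm can. A call is refused whole if a number of a shift passes 0.05 or a number of a turn 8.59, either way. A call with a gripper value outside its range is refused whole. The fingers move at their own pace and stop on an object; "newtons" is the grip in N (left out, the last holds). Time passes only in rows, so rows that do not move let the fingers close. It gives the time, the measured TCP pose, the force and the opening at its end, in the units of the state.
- robot.get_state(): the state, without advancing time (a new reading comes with each control period).
- eyes.capture(name): name is "scene" or "top" or "wrist"; returns the picture (400x640x3 uint8, red, green, blue); there is no depth.
- eyes.camera_info(name): a dict with "K" (3x3 intrinsics, pixels), "R" (3x3) and "t" (3): a world point X has camera coordinates R X + t. Camera axes: x right, y down, z forward; pixel columns grow to the right and rows downward; lengths in m; the calibration is good to about 2 mm. A picture is of the moment at which its call begins: read the wrist's pose just before it. camera_info takes no time and is no camera call; for the wrist camera it gives the pose at the moment of the call.
- robot.job_done(): hands the job in, once; it reports no verdict.
Trained networks look in the newest picture that a camera, given by its name, has taken for a name from the list of things; names that differ only in an ending like _2 or _b are one class to them, and where a whole thing is asked for, a point or a joint stands for the part that bears it (a point fixed in the world has none). Each returns a list of dicts, best first, with "confidence" (0 to 1); they miss things now and then, are a little off and sometimes report something else, mostly with a low value. They report only what shows in the picture. A call takes as long as a camera call.
- find_in(target, camera): "centre" ([x, y, z] in m, in the coordinates of the camera as it stood for that picture, good to about 4 mm: the middle of the surface that is visible of it).
- silhouettes(target, camera): "pixels" (400x640 bool, what is visible of it).
- pinpoint(target, camera): "centre" ([x, y, z] in m, in the coordinates of the camera as it stood for that picture, good to about 4 mm: a listed point, or the origin of a listed thing).
The state is a dict: "t": time; "q": joint angles; "dq": joint speeds; "joint_torque": joint torques, N m; "position": TCP position; "orientation": TCP orientation; "ft_force": force on the tool from outside, world axes, zero at the start; "moment": the same for the moment, N m; "grip_width": opening from 0.0 (shut) to 1.0 (fully open).
Only numpy, scipy, OpenCV 4.12 (cv2) and the standard library are available. Lean on these libraries where they do the work, as an engineer would, in place of code of your own. Each camera call takes 0.05 s, during which the arm holds its last target. There are 200 camera calls.

## Working session

There is one attempt and no reset: what is moved stays moved. The work goes in short steps, Python scripts to look and compute and a tool call to move; the robot and the scene stay as the last step left them, time stands still between calls to the robot, and variables do not carry over. Pictures are saved under pics/ and viewed, about 8 in all and at most 12, crops included, and the job is handed in when it is done.

Besides the shell and the picture viewer there is one more tool, called after "Emit:" as name([rows], argument=value, ...), one row to a line, values as JSON. servo_tool: Moves the arm, as the interface text tells. Its arguments: {"type":"object","properties":{"motion":{"type":"array"},"newtons":{"type":"number"}},"required":["motion"]}

```bash
mkdir -p pics; cat > h.py <<'E'
from rig import robot, eyes, find_in, silhouettes, pinpoint
import numpy as np, cv2
from scipy.spatial.transform import Rotation as Ro
def snap(cam,fn=None):
    info=eyes.camera_info(cam); im=eyes.capture(cam)
    if fn: cv2.imwrite('pics/'+fn,im[:,:,::-1])
    return info,im
def world(info,c): return np.array(info['R']).T@(np.array(c)-np.array(info['t']))
def pts(names,cam,info,n=2):
    for k in names:
        r=pinpoint(k,cam)
        print(cam,k,[(np.round(world(info,d['centre']),3).tolist(),round(d['confidence'],2)) for d in r[:n]])
def st():
    s=robot.get_state(); print({k:np.round(s[k],3).tolist() for k in ('t','q','position','orientation','ft_force','grip_width')})
E
python3 - <<'E'
from h import *
st(); print(robot.grip_depth)
a,_=snap('scene','s0.png'); pts(['press','cover_hinge','cover_handle','wing_grip'],'scene',a)
b,_=snap('top','t0.png'); pts(['press','cover_hinge','cover_handle','rack','beaker_a','jar','molecule','tile'],'top',b)
print(Ro.from_quat(robot.get_state()['orientation']).as_matrix().round(3))
E
python3 -c "
import cv2,numpy as np
a=cv2.imread('pics/s0.png');b=cv2.imread('pics/t0.png')
cv2.imwrite('pics/c0.png',cv2.resize(np.vstack([a,b]),(480,600)))"
```

```text
{'t': 0.0, 'q': [-1.25, 0.343, 1.525, 0.0, 1.275, -0.146], 'position': [0.236, -0.468, 0.226], 'orientation': [0.973, 0.231, -0.0, -0.001], 'ft_force': [-0.238, 0.327, 0.625], 'grip_width': 1.003}
0.0188
scene press [([0.574, -0.003, -0.002], 0.94)]
scene cover_hinge [([0.572, -0.005, 0.056], 0.94)]
scene cover_handle [([0.529, -0.125, 0.095], 0.73)]
scene wing_grip [([0.711, -0.294, -0.001], 0.63)]
top press [([0.573, -0.004, 0.002], 0.96)]
top cover_hinge [([0.57, -0.008, 0.054], 0.73)]
top cover_handle [([0.528, -0.132, 0.092], 0.9)]
top rack [([0.559, 0.556, -0.003], 0.96), ([0.525, -0.13, 0.094], 0.41)]
top beaker_a [([0.728, 0.326, -0.001], 0.96), ([0.715, -0.297, -0.0], 0.63)]
top jar [([0.786, -0.039, -0.003], 0.84)]
top molecule [([0.371, 0.409, 0.002], 0.84)]
top tile [([0.417, -0.413, -0.001], 0.69)]
[[ 0.893  0.45   0.   ]
 [ 0.45  -0.893 -0.   ]
 [ 0.     0.    -1.   ]]
```

View pics/t0.png

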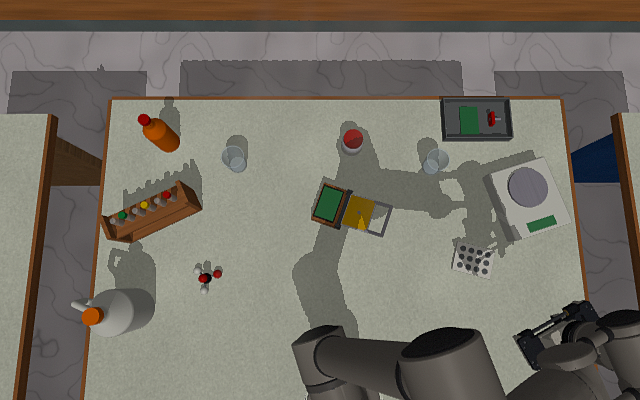

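View pics/s0.png

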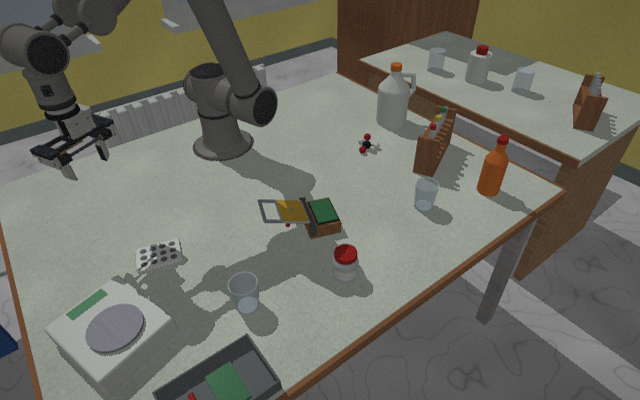

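Top view: open cover with handle near (385,220), press (330,200). Scene view: handle (265,210), wing hanging at (288,225). The points agree with geometry (radius 135 mm, cover angle about 0.29). I'll plan the approach next.

```bash
cat >> h.py <<'E'
def rows(p0,R0,P,Rt):
    "P list of world TCP targets, Rt list of Rotation; prints slide/rot rows along predicted tool axes"
    for p,R in zip(P,Rt):
        print((R0.inv().apply(np.array(p)-p0)).round(4).tolist(),(R0.inv()*R).as_rotvec(degrees=True).round(2).tolist())
        p0,R0=np.array(p),R
def down(yaw): # tool z down, tool y at world angle yaw(deg)
    y=np.array([np.cos(np.radians(yaw)),np.sin(np.radians(yaw)),0]); z=np.array([0,0,-1.]); 
    return Ro.from_matrix(np.c_[np.cross(y,z),y,z])
def here():
    s=robot.get_state(); return np.array(s['position']),Ro.from_quat(s['orientation'])
E
python3 - <<'E'
from h import *
p,R=here(); n=16; t=np.array([.528,-.128,.2])
rows(p,R,[p+(t-p)*(i+1)/n for i in range(n)],[down(-63.3+(70.7+63.3)*(i+1)/n) for i in range(n)])
E
```

```text
[0.0259, -0.0108, 0.0017] [0.01, -0.0, -8.33]
[0.0272, -0.007, 0.0017] [0.0, 0.0, -8.38]
[0.0279, -0.0029, 0.0017] [0.0, 0.0, -8.38]
[0.028, 0.0012, 0.0017] [0.0, 0.0, -8.38]
[0.0275, 0.0052, 0.0017] [0.0, 0.0, -8.38]
[0.0265, 0.0092, 0.0017] [0.0, 0.0, -8.37]
[0.0249, 0.013, 0.0017] [0.0, 0.0, -8.38]
[0.0227, 0.0164, 0.0017] [0.0, 0.0, -8.38]
[0.0201, 0.0196, 0.0017] [0.0, 0.0, -8.37]
[0.017, 0.0223, 0.0017] [0.0, 0.0, -8.38]
[0.0136, 0.0245, 0.0017] [0.0, 0.0, -8.37]
[0.0099, 0.0262, 0.0017] [0.0, 0.0, -8.38]
[0.0059, 0.0274, 0.0017] [0.0, 0.0, -8.37]
[0.0019, 0.028, 0.0017] [0.0, 0.0, -8.38]
[-0.0022, 0.028, 0.0017] [0.0, 0.0, -8.38]
[-0.0063, 0.0273, 0.0017] [0.0, 0.0, -8.38]
```

Emit:
servo_tool([
  {"slide": [0.026, -0.011, 0.001], "rot": [0, 0, -8.4], "jaw": -0.35},
  {"slide": [0.027, -0.007, 0.001], "rot": [0, 0, -8.4], "jaw": -0.35},
  {"slide": [0.028, -0.003, 0.001], "rot": [0, 0, -8.4], "jaw": -0.35},
  {"slide": [0.028, 0.001, 0.001], "rot": [0, 0, -8.4], "jaw": -0.35},
  {"slide": [0.027, 0.005, 0.001], "rot": [0, 0, -8.4], "jaw": -0.35},
  {"slide": [0.026, 0.009, 0.001], "rot": [0, 0, -8.4], "jaw": -0.35},
  {"slide": [0.025, 0.013, 0.001], "rot": [0, 0, -8.4], "jaw": -0.35},
  {"slide": [0.023, 0.016, 0.001], "rot": [0, 0, -8.4], "jaw": -0.35},
], newtons=20)

```text
t: 1.5
position: [0.3812, -0.2932, 0.2185]
orientation: [0.673, 0.74, -0.001, 0.001]
ft_force: [-0.4, -0.2, -0.6]
grip_width: 0.358
```

Emit:
servo_tool([
  {"slide": [0.02, 0.02, 0.001], "rot": [0, 0, -8.4], "jaw": -0.35},
  {"slide": [0.017, 0.022, 0.001], "rot": [0, 0, -8.4], "jaw": -0.35},
  {"slide": [0.014, 0.024, 0.001], "rot": [0, 0, -8.4], "jaw": -0.35},
  {"slide": [0.01, 0.026, 0.001], "rot": [0, 0, -8.4], "jaw": -0.35},
  {"slide": [0.006, 0.027, 0.001], "rot": [0, 0, -8.4], "jaw": -0.35},
  {"slide": [0.002, 0.028, 0.001], "rot": [0, 0, -8.4], "jaw": -0.35},
  {"slide": [-0.002, 0.028, 0.001], "rot": [0, 0, -8.4], "jaw": -0.35},
  {"slide": [-0.006, 0.027, 0.001], "rot": [0, 0, -8.4], "jaw": -0.35},
])

```text
t: 2.3
position: [0.5233, -0.1087, 0.2107]
orientation: [0.138, 0.99, -0.002, 0.002]
ft_force: [0.6, -0.2, 0.2]
grip_width: 0.323
```

```bash
python3 - <<'E'
from h import *
st()
a,_=snap('wrist','w0.png'); pts(['cover_hinge','press','cover_handle'],'wrist',a)
b,_=snap('top'); pts(['cover_hinge','press','cover_handle'],'top',b)
b,_=snap('scene'); pts(['cover_hinge','press','cover_handle'],'scene',b)
E
```

```text
{'t': 2.3, 'q': [-0.347, 0.371, 1.527, -0.003, 1.24, -1.64], 'position': [0.523, -0.109, 0.211], 'orientation': [0.138, 0.99, -0.002, 0.002], 'ft_force': [0.593, -0.186, 0.249], 'grip_width': 0.323}
wrist cover_hinge [([0.572, -0.011, 0.052], 0.71)]
wrist press [([0.572, -0.008, 0.0], 0.82)]
wrist cover_handle [([0.523, -0.127, 0.092], 0.95)]
top cover_hinge [([0.571, -0.009, 0.055], 0.96)]
top press [([0.571, -0.007, -0.001], 0.69)]
top cover_handle [([0.528, -0.13, 0.092], 0.56)]
scene cover_hinge [([0.571, -0.008, 0.058], 0.69)]
scene press [([0.574, -0.005, -0.0], 0.62)]
scene cover_handle [([0.529, -0.128, 0.097], 0.77)]
```

View pics/w0.png

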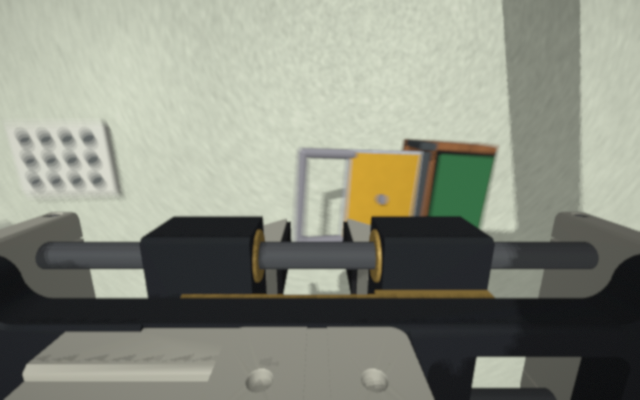

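Wrist view: handle bar at about (300,195) left of yellow cover, tool nearly aligned. I'll align and descend, with finger gap 30 mm.

```bash
python3 - <<'E'
from h import *
p,R=here()
rows(p,R,[[.527,-.129,.195],[.527,-.129,.13]],[down(70),down(70)])
E
```

```text
[-0.0096, -0.0166, 0.0158] [-0.16, 0.21, 3.73]
[0.0, 0.0, 0.065] [0.0, 0.0, 0.0]
```

Emit:
servo_tool([
  {"slide": [-0.005, -0.008, 0.008], "rot": [-0.1, 0.1, 1.9], "jaw": -0.35},
  {"slide": [-0.005, -0.009, 0.008], "rot": [-0.1, 0.1, 1.9], "jaw": -0.35},
  {"slide": [0, 0, 0.015], "rot": [0, 0, 0], "jaw": -0.35},
  {"slide": [0, 0, 0.02], "rot": [0, 0, 0], "jaw": -0.35},
  {"slide": [0, 0, 0.02], "rot": [0, 0, 0], "jaw": -0.35},
  {"slide": [0, 0, 0], "rot": [0, 0, 0], "jaw": -0.35},
  {"slide": [0, 0, 0], "rot": [0, 0, 0], "jaw": -0.35},
])

```text
t: 3.6
position: [0.5273, -0.136, 0.1344]
orientation: [0.183, 0.983, 0.0, -0.0]
ft_force: [0.3, -0.4, -0.2]
grip_width: 0.325
```

```bash
python3 - <<'E'
from h import *
a,_=snap('wrist','w1.png'); pts(['cover_hinge','cover_handle'],'wrist',a)
p,R=here();print(p)
rows(p,R,[[.527,-.129,.08]],[down(70)])
E
```

```text
wrist cover_hinge [([0.574, -0.009, 0.055], 0.92)]
wrist cover_handle [([0.519, -0.127, 0.092], 0.97)]
[ 0.52759643 -0.13576889  0.13526274]
[0.003, 0.0061, 0.0553] [0.02, 0.04, -1.01]
```

View pics/w1.png

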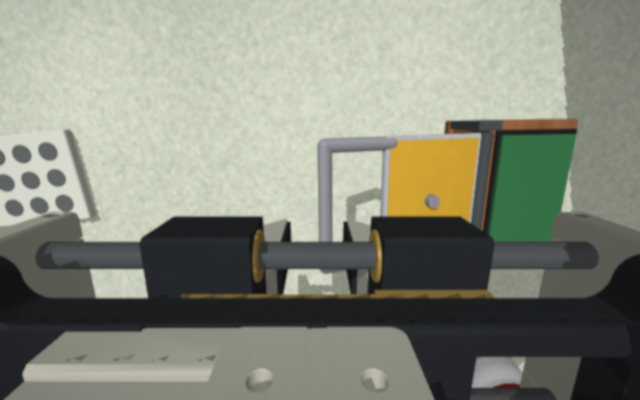

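Wrist view: bar at column 325, midway between the jaws (255 and 380) and parallel to the pads. Going down and pinching.

Emit:
servo_tool([
  {"slide": [0.001, 0.005, 0.01], "rot": [0, 0, 0], "jaw": -0.35},
  {"slide": [0, 0, 0.02], "rot": [0, 0, 0], "jaw": -0.35},
  {"slide": [0, 0, 0.02], "rot": [0, 0, 0], "jaw": -0.35},
  {"slide": [0, 0, 0.008], "rot": [0, 0, 0], "jaw": -0.35},
  {"slide": [0, 0, 0], "rot": [0, 0, 0], "jaw": -0.35},
  {"slide": [0, 0, 0], "rot": [0, 0, 0], "jaw": -1},
  {"slide": [0, 0, 0], "rot": [0, 0, 0], "jaw": -1},
  {"slide": [0, 0, 0], "rot": [0, 0, 0], "jaw": -1},
])

```text
t: 4.55
position: [0.5318, -0.1305, 0.0794]
orientation: [0.182, 0.983, -0.001, 0.005]
ft_force: [-7.7, -17.0, 1.3]
grip_width: 0.116
```

Emit:
servo_tool([
  {"slide": [0, 0, 0], "rot": [0, 0, 0], "jaw": -1},
  {"slide": [0, 0, 0], "rot": [0, 0, 0], "jaw": -1},
])

```text
t: 4.75
position: [0.5316, -0.131, 0.0798]
orientation: [0.182, 0.983, -0.002, 0.005]
ft_force: [0.7, 1.2, -3.9]
grip_width: 0.1
```

Emit:
servo_tool([
  {"slide": [0, 0.0057, -0.0152], "rot": [0, 0, 0], "jaw": -1},
  {"slide": [0, 0.0075, -0.0144], "rot": [0, 0, 0], "jaw": -1},
  {"slide": [0, 0.0091, -0.0134], "rot": [0, 0, 0], "jaw": -1},
  {"slide": [0, 0, 0], "rot": [0, 0, 0], "jaw": -1},
])

```text
t: 5.15
position: [0.5391, -0.1106, 0.1235]
orientation: [0.182, 0.983, -0.002, 0.005]
ft_force: [-1.2, 1.2, 0.6]
grip_width: 0.103
```

```bash
cat >> h.py <<'E'
H=np.array([.572,-.0085,.055])
def arc(n=8,da=.12,off=-.0151):
    p,R=here(); y=np.array([.342,.94,0]); d=p-H; u=d@y; w=d[2]-off
    a=np.arctan2(w,-u); print('a',a,'r',np.hypot(u,w),'x',d@[.94,-.342,0], 'yaw',np.degrees(np.arctan2(*R.as_matrix()[1::-1,1])))
    A=np.minimum(a+da*np.arange(1,n+1),np.pi+.02)
    rows(p,R,[H+y*(d@y*0-.135*np.cos(b))+np.array([.94,-.342,0])*(d@[.94,-.342,0])+[0,0,.135*np.sin(b)+off] for b in A],[down(70)]*n)
E
python3 -c "
from h import *
st();arc()"
```

```text
{'t': 5.15, 'q': [-0.34, 0.484, 1.608, -0.003, 1.039, -1.542], 'position': [0.539, -0.111, 0.124], 'orientation': [0.182, 0.983, -0.002, 0.005], 'ft_force': [-1.177, 1.239, 0.562], 'grip_width': 0.103}
a 0.6622266240122388 r 0.1359885566278835 x 0.004036233209596287 yaw 68.98950033864071
[0.0001, 0.0114, -0.0116] [-0.15, 0.62, -1.01]
[0.0, 0.0121, -0.0108] [0.0, 0.0, 0.0]
[0.0, 0.0133, -0.0093] [0.0, 0.0, 0.0]
[0.0, 0.0143, -0.0076] [0.0, 0.0, 0.0]
[0.0, 0.0151, -0.0058] [0.0, 0.0, 0.0]
[0.0, 0.0157, -0.004] [0.0, 0.0, 0.0]
[0.0, 0.0161, -0.0021] [0.0, 0.0, 0.0]
[0.0, 0.0162, -0.0001] [0.0, 0.0, 0.0]
```

Tracks well with low forces; continuing.

Emit:
servo_tool([
  {"slide": [0, 0.0114, -0.0116], "rot": [0, 0, 0], "jaw": -1},
  {"slide": [0, 0.0121, -0.0108], "rot": [0, 0, 0], "jaw": -1},
  {"slide": [0, 0.0133, -0.0093], "rot": [0, 0, 0], "jaw": -1},
  {"slide": [0, 0.0143, -0.0076], "rot": [0, 0, 0], "jaw": -1},
  {"slide": [0, 0.0151, -0.0058], "rot": [0, 0, 0], "jaw": -1},
  {"slide": [0, 0.0157, -0.004], "rot": [0, 0, 0], "jaw": -1},
  {"slide": [0, 0, 0], "rot": [0, 0, 0], "jaw": -1},
])

```text
t: 5.85
position: [0.5649, -0.0417, 0.1742]
orientation: [0.183, 0.983, -0.01, 0.004]
ft_force: [-0.3, 1.6, -1.9]
grip_width: 0.098
```

```bash
python3 -c "
from h import *
st();arc()"
```

```text
{'t': 5.85, 'q': [-0.197, 0.46, 1.492, -0.022, 1.182, -1.392], 'position': [0.565, -0.042, 0.174], 'orientation': [0.183, 0.983, -0.01, 0.004], 'ft_force': [-0.286, 1.623, -1.856], 'grip_width': 0.098}
a 1.3253909416285814 r 0.13846462150893907 x 0.004727861193755877 yaw 68.94780197365736
[0.0003, 0.0167, 0.0001] [-1.09, 0.63, -1.05]
[0.0, 0.0162, -0.0011] [0.0, 0.0, 0.0]
[0.0, 0.0162, 0.0009] [0.0, 0.0, 0.0]
[0.0, 0.0159, 0.0028] [0.0, 0.0, 0.0]
[0.0, 0.0155, 0.0047] [0.0, 0.0, 0.0]
[0.0, 0.0148, 0.0065] [0.0, 0.0, 0.0]
[0.0, 0.0139, 0.0082] [0.0, 0.0, 0.0]
[0.0, 0.0128, 0.0099] [0.0, 0.0, 0.0]
```

Emit:
servo_tool([
  {"slide": [0, 0.0165, -0.001], "rot": [-1, 0, 0], "jaw": -1},
  {"slide": [0, 0.0162, -0.0008], "rot": [0, 0, 0], "jaw": -1},
  {"slide": [0, 0.0162, 0.001], "rot": [0, 0, 0], "jaw": -1},
  {"slide": [0, 0.0159, 0.0028], "rot": [0, 0, 0], "jaw": -1},
  {"slide": [0, 0.0155, 0.0047], "rot": [0, 0, 0], "jaw": -1},
  {"slide": [0, 0.0148, 0.0065], "rot": [0, 0, 0], "jaw": -1},
  {"slide": [0, 0, 0], "rot": [0, 0, 0], "jaw": -1},
])

```text
t: 6.55
position: [0.5974, 0.0454, 0.162]
orientation: [0.183, 0.983, -0.003, 0.004]
ft_force: [0.8, 2.7, 0.5]
grip_width: 0.099
```

```bash
python3 -c "
from h import *
st();arc(10)"
```

```text
{'t': 6.55, 'q': [-0.048, 0.527, 1.413, -0.008, 1.194, -1.248], 'position': [0.597, 0.045, 0.162], 'orientation': [0.183, 0.983, -0.003, 0.004], 'ft_force': [0.83, 2.716, 0.527], 'grip_width': 0.099}
a 2.0230229595176707 r 0.13575187792127502 x 0.005424684336517828 yaw 68.89288009856656
[0.0003, 0.0139, 0.0085] [-0.26, 0.56, -1.11]
[0.0, 0.0131, 0.0096] [0.0, 0.0, 0.0]
[0.0, 0.0118, 0.0111] [0.0, 0.0, 0.0]
[0.0, 0.0104, 0.0124] [0.0, 0.0, 0.0]
[0.0, 0.0089, 0.0136] [0.0, 0.0, 0.0]
[0.0, 0.0072, 0.0145] [0.0, 0.0, 0.0]
[0.0, 0.0054, 0.0153] [0.0, 0.0, 0.0]
[0.0, 0.0035, 0.0158] [0.0, 0.0, 0.0]
[0.0, 0.0016, 0.0161] [0.0, 0.0, 0.0]
[0.0, 0.0001, 0.0079] [0.0, 0.0, 0.0]
```

Emit:
servo_tool([
  {"slide": [0, 0.0139, 0.008], "rot": [-0.3, 0, 0], "jaw": -1},
  {"slide": [0, 0.0131, 0.0096], "rot": [0, 0, 0], "jaw": -1},
  {"slide": [0, 0.0118, 0.0111], "rot": [0, 0, 0], "jaw": -1},
  {"slide": [0, 0.0104, 0.0124], "rot": [0, 0, 0], "jaw": -1},
  {"slide": [0, 0.0089, 0.0136], "rot": [0, 0, 0], "jaw": -1},
  {"slide": [0, 0, 0], "rot": [0, 0, 0], "jaw": -1},
])

```text
t: 7.15
position: [0.6186, 0.1017, 0.1016]
orientation: [0.183, 0.983, -0.001, 0.003]
ft_force: [1.5, 2.4, -2.2]
grip_width: 0.102
```

```bash
python3 -c "
from h import *
st();arc(6)"
```

```text
{'t': 7.15, 'q': [0.042, 0.637, 1.394, -0.003, 1.105, -1.159], 'position': [0.619, 0.102, 0.102], 'orientation': [0.183, 0.983, -0.001, 0.003], 'ft_force': [1.452, 2.426, -2.157], 'grip_width': 0.102}
a 2.6650127121016176 r 0.13455001452522264 x 0.0060731191163602045 yaw 68.8803852981162
[0.0002, 0.007, 0.0146] [-0.0, 0.37, -1.12]
[0.0, 0.0047, 0.0155] [0.0, 0.0, 0.0]
[0.0, 0.0028, 0.0159] [0.0, 0.0, 0.0]
[0.0, 0.0009, 0.0162] [0.0, 0.0, 0.0]
[-0.0, -0.0, 0.0022] [0.0, 0.0, 0.0]
[0.0, 0.0, 0.0] [0.0, 0.0, 0.0]
```

Emit:
servo_tool([
  {"slide": [0, 0.007, 0.0146], "rot": [0, 0, 0], "jaw": -1},
  {"slide": [0, 0.0047, 0.0155], "rot": [0, 0, 0], "jaw": -1},
  {"slide": [0, 0.0028, 0.0159], "rot": [0, 0, 0], "jaw": -1},
  {"slide": [0, 0.0005, 0.01], "rot": [0, 0, 0], "jaw": -1},
  {"slide": [0, 0, 0], "rot": [0, 0, 0], "jaw": -1},
])

```text
t: 7.65
position: [0.6243, 0.1162, 0.0414]
orientation: [0.183, 0.983, -0.001, 0.002]
ft_force: [0.1, 1.8, -1.8]
grip_width: 0.102
```

```bash
python3 -c "
from h import *
st();arc(3)"
```

```text
{'t': 7.65, 'q': [0.065, 0.721, 1.418, -0.003, 0.998, -1.136], 'position': [0.624, 0.116, 0.041], 'orientation': [0.183, 0.983, -0.001, 0.002], 'ft_force': [0.068, 1.842, -1.822], 'grip_width': 0.102}
a 3.1303388031198867 r 0.13508344442724898 x 0.006527636657068825 yaw 68.88038233307357
[0.0, -0.0, 0.0042] [-0.03, 0.29, -1.12]
[0.0, 0.0, 0.0] [0.0, 0.0, 0.0]
[0.0, 0.0, 0.0] [0.0, 0.0, 0.0]
```

Emit:
servo_tool([
  {"slide": [0, 0, 0.004], "rot": [0, 0, 0], "jaw": -1},
  {"slide": [0, 0, 0.003], "rot": [0, 0, 0], "jaw": -1},
  {"slide": [0, 0, 0], "rot": [0, 0, 0], "jaw": -1},
])

```text
t: 7.95
position: [0.6244, 0.1162, 0.0376]
orientation: [0.183, 0.983, -0.0, 0.003]
ft_force: [-1.3, 2.7, -4.2]
grip_width: 0.099
```

Emit:
servo_tool([
  {"slide": [0, 0, 0.004], "rot": [0, 0, 0], "jaw": -1},
  {"slide": [0, 0, 0.004], "rot": [0, 0, 0], "jaw": -1},
  {"slide": [0, 0, 0], "rot": [0, 0, 0], "jaw": -1},
])

```text
t: 8.25
position: [0.6253, 0.1159, 0.0368]
orientation: [0.184, 0.983, 0.0, 0.005]
ft_force: [-1.7, 2.5, -3.4]
grip_width: 0.101
```

```bash
python3 - <<'E'
from h import *
st()
for c in ('scene','top'):
    b,_=snap(c,c+'2.png'); pts(['cover_handle','wing_grip','cover_hinge'],c,b)
E
python3 -c "
import cv2
a=cv2.imread('pics/scene2.png')[160:280,230:400]
cv2.imwrite('pics/scene2c.png',cv2.resize(a,None,fx=4,fy=4))"
```

```text
{'t': 8.25, 'q': [0.064, 0.726, 1.424, -0.003, 0.981, -1.136], 'position': [0.625, 0.116, 0.037], 'orientation': [0.184, 0.983, 0.0, 0.005], 'ft_force': [-1.706, 2.518, -3.372], 'grip_width': 0.101}
scene cover_handle [([0.621, 0.122, 0.056], 0.8), ([0.559, 0.56, 0.003], 0.68)]
scene wing_grip [([0.724, 0.324, 0.002], 0.52), ([0.592, 0.037, 0.087], 0.49)]
scene cover_hinge [([0.568, -0.005, 0.054], 0.68)]
top cover_handle []
top wing_grip []
top cover_hinge [([0.573, -0.01, 0.052], 0.84)]
```

View pics/scene2c.png

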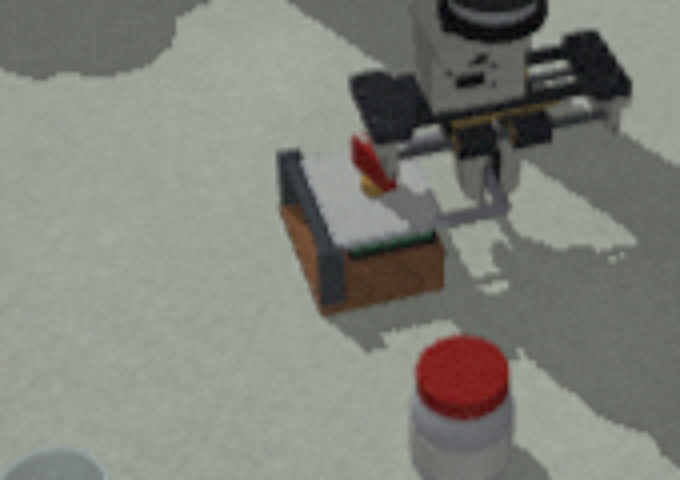

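Scene crop: cover white face up on the bed, red wing upright on it at (370,165), gripper on the handle. Release and go above the wing.

Emit:
servo_tool([
  {"slide": [0, 0, 0], "rot": [0, 0, 0], "jaw": -0.4},
  {"slide": [0, 0, 0], "rot": [0, 0, 0], "jaw": -0.4},
  {"slide": [0, 0, -0.02], "rot": [0, 0, 0], "jaw": -0.4},
  {"slide": [0, 0, -0.04], "rot": [0, 0, 0], "jaw": -0.4},
  {"slide": [0, 0, -0.04], "rot": [0, 0, 0], "jaw": -0.4},
  {"slide": [0, -0.02, -0.04], "rot": [0, 0, 0], "jaw": -0.4},
  {"slide": [0, -0.03, -0.02], "rot": [0, 0, 0], "jaw": -0.2},
  {"slide": [-0.005, -0.035, 0], "rot": [0, 0, 0], "jaw": -0.2},
])

```text
t: 9.45
position: [0.6007, 0.0332, 0.1983]
orientation: [0.182, 0.983, -0.002, 0.007]
ft_force: [0.6, -0.3, -0.3]
grip_width: 0.385
```

```bash
python3 - <<'E'
from h import *
st()
a,_=snap('wrist','w3.png'); pts(['cover_handle','wing_grip','wing','cover_hinge'],'wrist',a)
b,_=snap('scene','s3.png'); pts(['cover_handle','wing_grip'],'scene',b)
E
```

```text
{'t': 9.45, 'q': [-0.069, 0.497, 1.359, -0.005, 1.272, -1.273], 'position': [0.601, 0.033, 0.198], 'orientation': [0.182, 0.983, -0.002, 0.007], 'ft_force': [0.563, -0.253, -0.28], 'grip_width': 0.385}
wrist cover_handle [([0.614, 0.119, 0.053], 0.94)]
wrist wing_grip [([0.587, 0.039, 0.082], 0.55)]
wrist wing [([0.592, 0.04, 0.057], 0.59)]
wrist cover_hinge [([0.569, -0.011, 0.056], 0.97)]
scene cover_handle [([0.617, 0.121, 0.055], 0.83)]
scene wing_grip [([0.589, 0.04, 0.088], 0.66)]
```

View pics/w3.png

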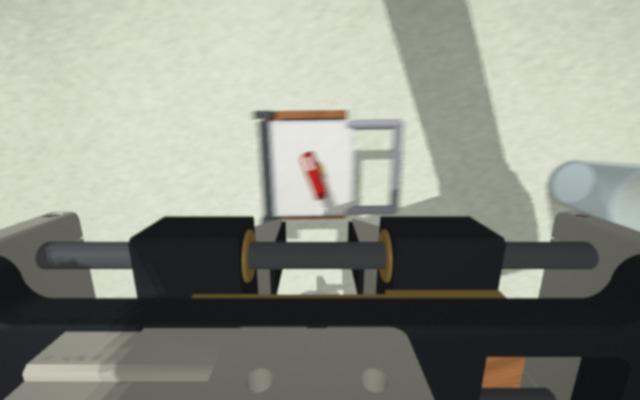

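Wrist view: handle at (400,165) down, wing at (314,175) tilted, white mark at its upper-left end (306,156). Measuring its direction.

```bash
python3 - <<'E'
from h import *
i=eyes.camera_info('wrist'); K,Rm,t=map(np.array,(i['K'],i['R'],i['t']))
im=cv2.imread('pics/w3.png').astype(int); b,g,r=im[:,:,0],im[:,:,1],im[:,:,2]
m=(r-g>40); m[:130]=0; m[212:]=0; m[:,:285]=0; m[:,345:]=0
v,u=np.nonzero(m); print(m.sum(),u.min(),u.max(),v.min(),v.max())
C=-Rm.T@t; D=(Rm.T@np.linalg.inv(K)@np.c_[u,v,np.ones(len(u))].T).T
X=(C+D*((.092-C[2])/D[:,2])[:,None])[:,:2]; c=X.mean(0); w,V=np.linalg.eigh(np.cov((X-c).T))
d=V[:,1]; print('C',C,'centre',c,'axis deg',np.degrees(np.arctan2(d[1],d[0])),'len',2*np.sqrt(3*w))
# ray to mark end
for q in ((306,154),(322,197)):
    d=Rm.T@np.linalg.inv(K)@[*q,1]; print((C+d*((.098-C[2])/d[2])).round(4))
E
```

```text
480 302 325 152 198
C [0.53748457 0.05893885 0.3507465 ] centre [0.58455946 0.03829799] axis deg 176.51716510759854 len [0.01156388 0.03887027]
[0.5615 0.0388 0.098 ]
[0.6025 0.0381 0.098 ]
```

```bash
python3 - <<'E'
from h import *
p,R=here(); print(p)
T=[.588,.0388]
rows(p,R,[[*T,.188],[*T,.178],[*T,.12],[*T,.066]],[down(78),down(87),down(87),down(87)])
E
```

```text
[0.59924324 0.03455529 0.19412231]
[0.0121, -0.0, 0.006] [-0.2, 0.36, -8.99]
[0.0, 0.0, 0.01] [0.0, 0.0, -9.0]
[0.0, 0.0, 0.058] [0.0, 0.0, 0.0]
[0.0, 0.0, 0.054] [0.0, 0.0, 0.0]
```

Emit:
servo_tool([
  {"slide": [0.006, 0, 0.003], "rot": [-0.1, 0.2, -6], "jaw": 0.1},
  {"slide": [0.006, 0.0005, 0.003], "rot": [-0.1, 0.2, -6], "jaw": 0.1},
  {"slide": [0, 0, 0.005], "rot": [0, 0, -6], "jaw": 0.1},
  {"slide": [0, 0, 0.02], "rot": [0, 0, 0], "jaw": 0.1},
  {"slide": [0, 0, 0.02], "rot": [0, 0, 0], "jaw": 0.1},
  {"slide": [0, 0, 0], "rot": [0, 0, 0], "jaw": 0.1},
  {"slide": [0, 0, 0], "rot": [0, 0, 0], "jaw": 0.1},
])

```text
t: 10.55
position: [0.5885, 0.045, 0.1393]
orientation: [0.015, 1.0, 0.0, -0.002]
ft_force: [-0.3, 0.2, -0.8]
grip_width: 0.552
```

```bash
python3 - <<'E'
from h import *
st()
a,_=snap('wrist','w4.png'); pts(['wing_grip','wing'],'wrist',a)
p,R=here()
T=[.588,.0388]
rows(p,R,[[*T,.12],[*T,.066]],[down(87),down(87)])
E
```

```text
{'t': 10.55, 'q': [-0.054, 0.54, 1.459, 0.0, 1.146, -1.594], 'position': [0.588, 0.045, 0.139], 'orientation': [0.015, 1.0, 0.0, -0.002], 'ft_force': [-0.265, 0.205, -0.821], 'grip_width': 0.552}
wrist wing_grip [([0.587, 0.041, 0.076], 0.64)]
wrist wing [([0.59, 0.037, 0.057], 0.91)]
[0.0005, -0.0059, 0.02] [0.03, -0.1, 1.24]
[0.0, 0.0, 0.054] [0.0, 0.0, 0.0]
```

View pics/w4.png

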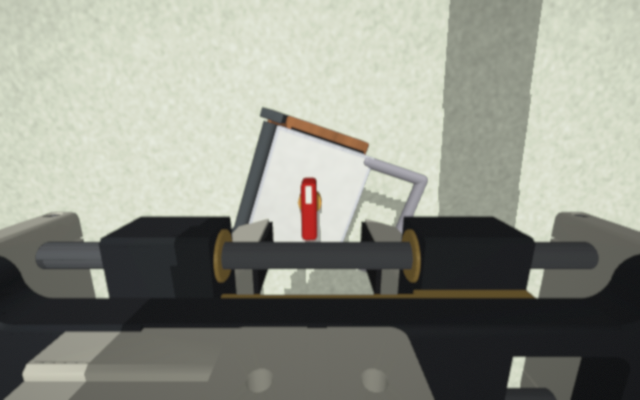

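Wrist view: wing at column 309, aligned with the pads (jaw mid at 318, matching the 6 mm correction). Descend and pinch.

Emit:
servo_tool([
  {"slide": [0, -0.005, 0.01], "rot": [0, 0, 0], "jaw": 0.1},
  {"slide": [0, 0, 0.02], "rot": [0, 0, 0], "jaw": 0.1},
  {"slide": [0, 0, 0.02], "rot": [0, 0, 0], "jaw": 0.1},
  {"slide": [0, 0, 0.016], "rot": [0, 0, 0], "jaw": 0.1},
  {"slide": [0, 0, 0], "rot": [0, 0, 0], "jaw": 0.1},
])

```text
t: 11.2
position: [0.5906, 0.0379, 0.0737]
orientation: [0.016, 1.0, -0.0, 0.003]
ft_force: [-0.2, 0.6, 1.0]
grip_width: 0.548
```

Emit:
servo_tool([
  {"slide": [0, 0, 0], "rot": [0, 0, 0], "jaw": -1},
  {"slide": [0, 0, 0], "rot": [0, 0, 0], "jaw": -1},
  {"slide": [0, 0, 0], "rot": [0, 0, 0], "jaw": -1},
  {"slide": [0, 0, 0], "rot": [0, 0, 0], "jaw": -1},
  {"slide": [0, 0, 0], "rot": [0, 0, 0], "jaw": -1},
], newtons=20)

```text
t: 11.7
position: [0.5925, 0.0372, 0.0768]
orientation: [0.016, 1.0, -0.0, 0.005]
ft_force: [0.8, 7.2, -1.8]
grip_width: 0.163
```

```bash
python3 -c "
from h import *
st(); p,R=here(); print(np.degrees(np.arctan2(*R.as_matrix()[1::-1,1])))"
```

```text
{'t': 11.7, 'q': [-0.066, 0.61, 1.527, 0.0, 0.994, -1.605], 'position': [0.592, 0.037, 0.077], 'orientation': [0.016, 1.0, -0.0, 0.005], 'ft_force': [0.823, 7.205, -1.798], 'grip_width': 0.163}
88.18538653359964
```

Emit:
servo_tool([
  {"slide": [0, 0, 0], "rot": [0, 0, 0], "jaw": -0.3},
  {"slide": [0, 0, 0], "rot": [0, 0, 0], "jaw": -0.3},
  {"slide": [0.004, 0.001, 0.006], "rot": [0, -0.5, 0], "jaw": -0.3},
  {"slide": [0, 0, 0.006], "rot": [0, 0, 0], "jaw": -0.3},
  {"slide": [0, 0, 0.002], "rot": [0, 0, 0], "jaw": -0.3},
])

```text
t: 12.2
position: [0.5896, 0.0383, 0.0635]
orientation: [0.016, 1.0, -0.001, 0.011]
ft_force: [-0.4, -0.3, 0.5]
grip_width: 0.351
```

Emit:
servo_tool([
  {"slide": [0, 0, 0], "rot": [0, 0.8, 0], "jaw": -1},
  {"slide": [0, 0, 0], "rot": [0, 0, 0], "jaw": -1},
  {"slide": [0, 0, 0], "rot": [0, 0, 0], "jaw": -1},
  {"slide": [0, 0, 0], "rot": [0, 0, 0], "jaw": -1},
  {"slide": [0, 0, 0], "rot": [0, 0, 0], "jaw": -1},
], newtons=25)

```text
t: 12.7
position: [0.5897, 0.0391, 0.0632]
orientation: [0.016, 1.0, 0.0, 0.003]
ft_force: [-0.4, 0.6, -0.8]
grip_width: 0.2
```

Emit:
servo_tool([
  {"slide": [0, 0, 0], "rot": [0, 0, 4], "jaw": -1},
  {"slide": [0, 0, 0], "rot": [0, 0, 6], "jaw": -1},
  {"slide": [0, 0, 0], "rot": [0, 0, 6], "jaw": -1},
  {"slide": [0, 0, 0], "rot": [0, 0, 0], "jaw": -1},
])

```text
t: 13.1
position: [0.5897, 0.0385, 0.0632]
orientation: [0.159, 0.987, 0.0, 0.003]
ft_force: [-1.1, 2.0, -0.9]
grip_width: 0.2
```

```bash
cat >> h.py <<'E'
def yaw():
    s=robot.get_state(); p,R=here(); print('yaw',np.degrees(np.arctan2(*R.as_matrix()[1::-1,1])),p.round(4),'M',s['moment'],'tq6',s['joint_torque'][5],'F',s['ft_force'],s['grip_width'],s['t'])
E
python3 -c "
from h import *
yaw()"
```

```text
yaw 71.68115154458505 [0.5897 0.0385 0.0632] M [ 0.44636528 -0.09303529 -0.01678618] tq6 0.9905186668038368 F [-1.07590851  1.97972773 -0.93102661] 0.1996831572488044 13.1
```

Width 18 mm suggests the tips clamp the brass collar under the head (head starts at z 70 mm). Reopen, raise so tips are at about 74 mm, and look.

Emit:
servo_tool([
  {"slide": [0, 0, 0], "rot": [0, 0, 0], "jaw": 0.0},
  {"slide": [0, 0, 0], "rot": [0, 0, 0], "jaw": 0.0},
  {"slide": [0, 0, -0.01], "rot": [0, 0, 0], "jaw": 0.0},
  {"slide": [0, 0, 0], "rot": [0, 0, 0], "jaw": 0.0},
])

```text
t: 13.5
position: [0.5903, 0.0377, 0.0744]
orientation: [0.156, 0.988, -0.0, 0.003]
ft_force: [0.1, 0.4, -0.4]
grip_width: 0.482
```

```bash
python3 -c "
from h import *
snap('wrist','w5.png'); yaw()
b,_=snap('scene','s5.png'); pts(['cover_handle','wing_grip'],'scene',b)"
```

```text
yaw 72.08434291970094 [0.5897 0.0377 0.0737] M [ 0.03727402 -0.11922055 -0.06323054] tq6 -0.007332641689572483 F [-0.16986412 -0.31577038 -0.57004046] 0.4911354242577265 13.55
scene cover_handle [([0.619, 0.125, 0.054], 0.91)]
scene wing_grip [([0.591, 0.037, 0.089], 0.62)]
```

View pics/w5.png

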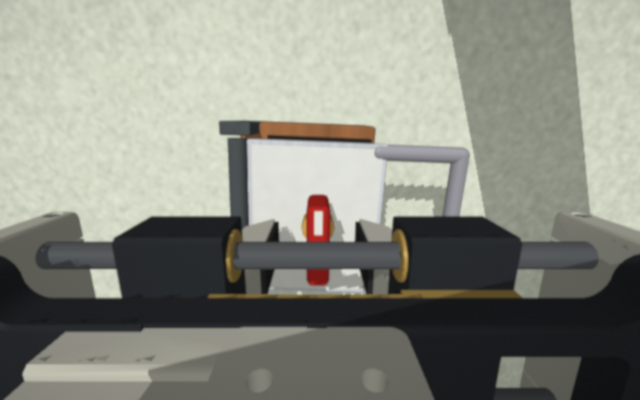

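Wrist view: the wing (318, 195–285) turned with the tool and is still parallel to the pads; brass collar visible beneath. Grip at this height.

Emit:
servo_tool([
  {"slide": [0, 0, 0], "rot": [0, 0, 0], "jaw": -1},
  {"slide": [0, 0, 0], "rot": [0, 0, 0], "jaw": -1},
  {"slide": [0, 0, 0], "rot": [0, 0, 0], "jaw": -1},
  {"slide": [0, 0, 0], "rot": [0, 0, 0], "jaw": -1},
  {"slide": [0, 0, 0], "rot": [0, 0, 0], "jaw": -1},
  {"slide": [0, 0, 0], "rot": [0, 0, 0], "jaw": -1},
])

```text
t: 14.3
position: [0.589, 0.0387, 0.0722]
orientation: [0.156, 0.988, 0.0, 0.002]
ft_force: [-0.6, -1.6, 0.6]
grip_width: 0.128
```

Width 11.8 mm: on the head. Turn clockwise.

Emit:
servo_tool([
  {"slide": [0, 0, 0], "rot": [0, 0, 6], "jaw": -1},
  {"slide": [0, 0, 0], "rot": [0, 0, 7], "jaw": -1},
  {"slide": [0, 0, 0], "rot": [0, 0, 7], "jaw": -1},
  {"slide": [0, 0, 0], "rot": [0, 0, 7], "jaw": -1},
  {"slide": [0, 0, 0], "rot": [0, 0, 7], "jaw": -1},
  {"slide": [0, 0, 0], "rot": [0, 0, 0], "jaw": -1},
])

```text
t: 14.9
position: [0.5885, 0.0379, 0.0722]
orientation: [0.447, 0.894, -0.0, 0.001]
ft_force: [0.6, 0.6, -0.2]
grip_width: 0.133
```

```bash
python3 -c "
from h import *
yaw()"
```

```text
yaw 36.84991041047694 [0.5885 0.0379 0.0722] M [ 0.17216159 -0.13269407 -0.04530603] tq6 1.1500747874379158 F [ 0.64127981  0.56178016 -0.15429963] 0.13285244689312017 14.9
```

Emit:
servo_tool([
  {"slide": [0, 0, 0], "rot": [0, 0, 5], "jaw": -1},
  {"slide": [0, 0, 0], "rot": [0, 0, 5], "jaw": -1},
  {"slide": [0, 0, 0], "rot": [0, 0, 3], "jaw": -1},
])

```text
t: 15.2
position: [0.5882, 0.0378, 0.0722]
orientation: [0.544, 0.839, -0.001, 0.001]
ft_force: [0.3, 0.2, -0.4]
grip_width: 0.127
```

```bash
python3 -c "
from h import *
yaw()"
```

```text
yaw 24.05032121886458 [0.5882 0.0378 0.0722] M [ 0.05420504 -0.06830706  0.10823117] tq6 -0.33703358843922615 F [ 0.28775978  0.2256208  -0.35037023] 0.12652101107207475 15.2
```

Emit:
servo_tool([
  {"slide": [0, 0, 0], "rot": [0, 0, 3], "jaw": -1},
  {"slide": [0, 0, 0], "rot": [0, 0, 3], "jaw": -1},
])

```text
t: 15.4
position: [0.5881, 0.0378, 0.0722]
orientation: [0.586, 0.81, -0.001, 0.001]
ft_force: [0.0, 1.5, 0.4]
grip_width: 0.133
```

```bash
python3 -c "
from h import *
yaw()"
```

```text
yaw 18.288178246348423 [0.5881 0.0378 0.0722] M [ 0.15198209 -0.09741979  0.57676418] tq6 -0.04138936987146735 F [0.01981927 1.51203252 0.3767645 ] 0.13308146170486757 15.4
```

Mz jumped to 0.58 N·m near the predicted seat angle (about 20°). One more nudge and hold.

Emit:
servo_tool([
  {"slide": [0, 0, 0], "rot": [0, 0, 2], "jaw": -1},
  {"slide": [0, 0, 0], "rot": [0, 0, 1], "jaw": -1},
  {"slide": [0, 0, 0], "rot": [0, 0, 1], "jaw": -1},
])

```text
t: 15.7
position: [0.5881, 0.0376, 0.0722]
orientation: [0.61, 0.792, -0.001, 0.002]
ft_force: [0.4, 0.5, 1.5]
grip_width: 0.139
```

```bash
python3 -c "
from h import *
yaw()
snap('wrist','w6.png')"
```

```text
yaw 14.806284990005425 [0.5881 0.0376 0.0722] M [ 0.10847175 -0.06982646  0.63682614] tq6 0.44748175889253616 F [0.35853814 0.45091712 1.50647472] 0.1385226415358447 15.7
```

View pics/w6.png

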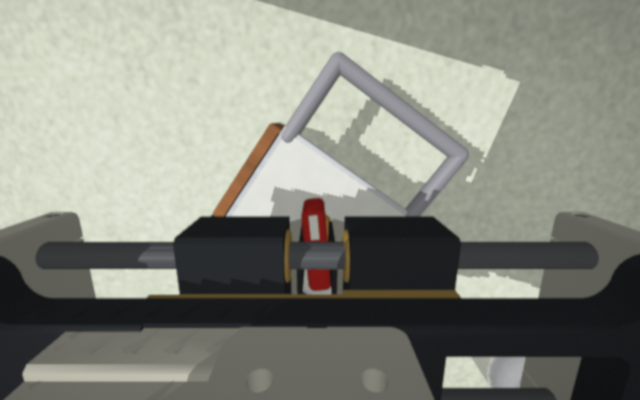

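Seated: moment holds, jaws have twisted about 6° past the wing, which stays put (seat at yaw ≈ 20.5°). Back off to yaw ≈ 110.5°.

Emit:
servo_tool([
  {"slide": [0, 0, 0], "rot": [0, 0, -6], "jaw": -1},
  {"slide": [0, 0, 0], "rot": [0, 0, -8], "jaw": -1},
  {"slide": [0, 0, 0], "rot": [0, 0, -8], "jaw": -1},
  {"slide": [0, 0, 0], "rot": [0, 0, -8], "jaw": -1},
  {"slide": [0, 0, 0], "rot": [0, 0, -8], "jaw": -1},
  {"slide": [0, 0, 0], "rot": [0, 0, -8], "jaw": -1},
  {"slide": [0, 0, 0], "rot": [0, 0, -8], "jaw": -1},
  {"slide": [0, 0, 0], "rot": [0, 0, -6], "jaw": -1},
])

```text
t: 16.55
position: [0.5892, 0.0388, 0.0722]
orientation: [0.112, 0.994, 0.0, 0.002]
ft_force: [-0.1, 0.3, 0.4]
grip_width: 0.128
```

```bash
python3 -c "
from h import *
yaw()"
```

```text
yaw 77.19187636115484 [0.5892 0.0388 0.0722] M [ 0.22523757 -0.20385032 -0.06514209] tq6 1.09701968729496 F [-0.13970455  0.31229989  0.40388126] 0.12751791174206167 16.55
```

Emit:
servo_tool([
  {"slide": [0, 0, 0], "rot": [0, 0, -7], "jaw": -1},
  {"slide": [0, 0, 0], "rot": [0, 0, -7], "jaw": -1},
  {"slide": [0, 0, 0], "rot": [0, 0, -7], "jaw": -1},
  {"slide": [0, 0, 0], "rot": [0, 0, -6], "jaw": -1},
  {"slide": [0, 0, 0], "rot": [0, 0, -4], "jaw": -1},
  {"slide": [0, 0, 0], "rot": [0, 0, 0], "jaw": -1},
  {"slide": [0, 0, 0], "rot": [0, 0, 0], "jaw": -1},
])

```text
t: 17.25
position: [0.5891, 0.0398, 0.0722]
orientation: [-0.17, 0.985, 0.002, 0.002]
ft_force: [0.6, 0.0, -0.4]
grip_width: 0.126
```

```bash
python3 -c "
from h import *
yaw(); snap('wrist','w7.png')
b,_=snap('scene','s7.png'); pts(['cover_handle','wing_grip'],'scene',b,3)
b,_=snap('top','t7.png'); pts(['rack','beaker_a','jar','molecule','tile'],'top',b); yaw()"
```

```text
yaw 109.59887187489883 [0.5891 0.0398 0.0722] M [ 0.13627464 -0.1353056   0.04157229] tq6 -0.060937993694096804 F [ 0.58199885  0.03741942 -0.41312427] 0.12595601762543726 17.25
scene cover_handle [([0.62, 0.122, 0.055], 0.7)]
scene wing_grip [([0.589, 0.041, 0.087], 0.64)]
top rack [([0.558, 0.557, -0.002], 0.95)]
top beaker_a [([0.726, 0.332, 0.002], 0.86), ([0.713, -0.295, 0.002], 0.65)]
top jar [([0.787, -0.038, -0.001], 0.67)]
top molecule [([0.367, 0.41, -0.0], 0.56)]
top tile [([0.418, -0.413, -0.003], 0.93)]
yaw 109.67903279175337 [0.5891 0.0397 0.0722] M [ 0.11156483 -0.12125743  0.03575531] tq6 0.0020870159642072394 F [0.46137565 1.44312994 0.95694346] 0.12871852849442247 17.75
```

View pics/w7.png

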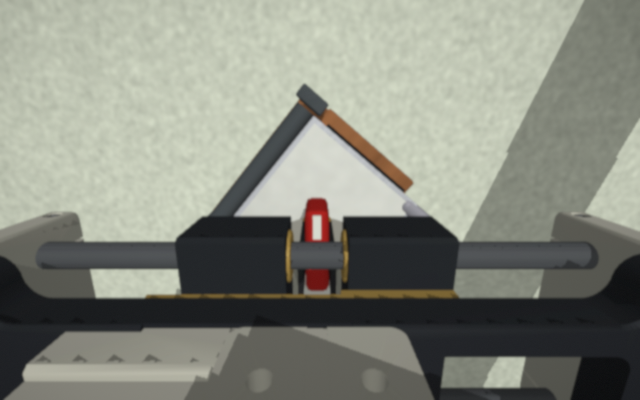

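Wrist view: the wing (316, 200–290) is square in the pads. Yaw 109.6° gives a screw angle of about 2.44, the arm is at rest and the bystanders haven't moved. Handing in.

```bash
python3 -c "
from h import *
print(robot.job_done()); yaw()"
```

```text
the job is handed in; nothing more can be done
None
the job is handed in; nothing more can be done
```

The job is handed in at about 17.8 s, well inside the 64 s limit; no verdict was reported. I turned the cover over by its handle onto the glass, then screwed the thumbscrew clockwise until it seated. I backed it off to about 2.44 rad (target 2.43) and left it gripped.

**Last checks:**
- **Cover:** it lies down, with the handle measured at 55 mm above the bench.
- **Seating:** the moment about the screw axis jumped to about 0.6 N·m at tool yaw 15–18°. That is just past the predicted seat at about 20°, and the jaws twisted about 6° past the stopped head.
- **Back-off:** the final tool yaw is 109.6°, still between readings. The screw angle is worked out from that yaw, not read directly.
- **Grip:** the jaws stand at about 11.8 mm on the 12 mm head, with 25 N commanded. The grasp point is about 6 mm above the grip point.
- **Bystanders:** all are within 6 mm of their starting measurements, about the networks' accuracy.

**What went wrong on the way:** the first pinch sat too high. The second clamped at 18 mm, probably on the brass collar under the head, and turned the screw about 16° clockwise with it. I reopened and re-gripped on the head before seating it.

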